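Make up the leg and arm armature kits for the puppets

ROBOT

A 7-joint arm with a two-finger parallel gripper is mounted at the origin on the work surface. World frame = base frame: x ahead of the robot, y to its left, z up, the work surface at z = 0. Lengths are in mm, angles in rad, forces in N, time in s.
With the tool pointing down it reaches from about 425 to 1025 mm from the base axis. Payload 9.4 kg.
Tool frame: the origin (TCP) lies at the very end of the fingers, on their centre line; the grasp point (between the pads) lies bot.grasp_offset behind it (bot.grasp_offset is the distance from the TCP to the grasp point, in mm); z points along the fingers, y is the line along which they close (so a half turn about z gives the same grasp; the last joint's range is limited). The gripper opens to 85 mm and grips with 20 to 120 N. Pads are 22 mm wide; open, the fingers measure 114 mm over their backs; the gripper's body (76 mm by 85 mm) begins 54 mm behind the grasp point. The pads swing forward as they close: fully open they stand 13 mm farther back than shut.
Start: joints at [-1.355, 0.599, -0.003, 1.599, 0.002, 0.943, -0.08], TCP at [209.264, 694.142, 231.275] pointing down, gripper open.
Joint ranges: [-2.57, 2.57], [-0.35, 1.97], [-1.29, 1.29], [0.11, 2.56], [-1.05, 4.19], [0.11, 1.86], [-2.63, 2.63]. Speed limits (rad/s): [2.22, 2.22, 3.01, 3.01, 3.14, 3.14, 3.14].

INTERFACE

Orientations are given as a rotation vector (axis times angle).
In Python, from bench import bot gives the robot as it stands.
- The arm moves only by the shell command python3 -m inch 'ROWS' [OPENING]. ROWS is JSON, a list of rows, each a list of 6 numbers: the shift along the tool's x, y, z each as a share of 0.1 m, from -1 to 1, then the turn, a rotation vector about the tool's x, y, z each as a share of 45 degrees, from -1 to 1. In form: [[x, y, z, wx, wy, wz], ...]. A call has 1 to 5 rows; each row is the pose to reach, as a shift and turn from the pose commanded when the call began, along the tool's axes at that moment; what a row does not reach only later rows make up. A row lasts 1/10 s, in which the tool goes at most 50 mm and 8.59 degrees, less where a joint would pass 70% of its speed; a pose out of reach is approached as far as the arm can. A call with a number of a shift or a turn outside -1 to 1 is refused whole. A call with a gripper value outside its range is refused whole. OPENING is the opening, from 0 (shut) to 1 (fully open), set as the call begins (- or left out, the last holds). The fingers move at their own pace and stop on an object; the grip force is fixed at half the most. Time passes only in rows, so rows that repeat a pose let the fingers close. It gives the time, the measured TCP pose, the force, the opening and the grip force at its end, in the units of the state.
- bot.get_obs(): the state, without advancing time (a new reading comes with each control period).
- bot.snapshot(name): name is "scene" or "top"; returns a dict with "image" (384x512x3 uint8, blue, green, red), "fov_y" (degrees; the focal length in pixels is half the picture's height over the tangent of half this angle, whatever the lens; pixels are square), "cx", "cy" (the principal point, pixels), "distortion" ([k1, k2, p1, p2, k3] as OpenCV has them; the pictures are not rectified), "world_to_cam" (4x4, takes a point from world to camera coordinates). Camera axes: x right, y down, z forward; pixel columns grow to the right and rows downward; lengths in mm; the calibration is good to about 2 mm. A picture is of the moment at which its call begins. There is no depth.
- bot.close_job(): hands the job in; it is judged then, once.
The state is a dict: "time": time; "qpos": joint angles; "qd": joint speeds; "tau": joint torques, N m; "ee_pos": TCP position; "eef_rot": TCP orientation; "contact_force": force on the tool from outside, world axes, zero at the start; "wrist_torque": the same for the moment, N m; "grip_width": finger opening in mm; "grip_force": force on a finger pad.
Only numpy, scipy, OpenCV 4.12 (cv2) and the standard library are available. Lean on these libraries where they do the work, as an engineer would, in place of code of your own. Each camera call takes 0.05 s, during which the arm holds its last target. There are 200 camera calls.

TASK

Make up the two armature kits from the stock on the mat. On the leg board (three recesses) put the longest ball joint in the long slot, the foot in the rectangular recess and the tie-down screw, standing on its knob with the rod up, in the round recess; on the arm board (two recesses) put the shortest ball joint in the slot and the hand in the broad recess. Each part must lie flat on the floor of its recess, and the middle ball joint and the chest block stay where they are on the mat.

Things in the scene. Friction and masses are not known exactly. Their poses are not given: they have to be found in the camera images.
- kit_leg: Leg board: plywood, 196 x 128 mm (x, y), 18 mm thick, with three recesses 6 mm deep (dark floors at z = 12 mm): long slot 140 x 38 mm centred at (0, 33) mm in the board's x, y; rectangle 110 x 52 mm at (-32, -26) mm; round one 48 mm across at (60, -26) mm. Slot and rectangle run along the board's x. Origin: centre of underside, on the table top (z = 0). Does not move.
- kit_arm: Arm board: plywood, 116 x 138 mm (x, y), 18 mm thick, with two recesses 6 mm deep (dark floors at z = 12 mm): slot 82 x 38 mm centred at (0, 38) mm in the board's x, y; broad rectangle 88 x 64 mm at (0, -25) mm. Both run along the board's x. Origin: centre of underside, on the table top (z = 0). Does not move.
- long_joint: Longest of three double ball joints: two upright steel clamp plates, a brass ball between them at each end, a shaft out of each ball. Lies along its x, 120 mm long over the shafts, on a mat 3 mm thick. Plates 74 mm long, 18 mm wide over both (y), 18 mm high: pinch them at mid-length across y. Origin: centre of underside.
- mid_joint: Middle one of three double ball joints: two upright steel clamp plates, a brass ball between them at each end, a shaft out of each ball. Lies along its x, 90 mm long over the shafts, on a mat 3 mm thick. Plates 52 mm long, 18 mm wide over both (y), 18 mm high: pinch them at mid-length across y. Origin: centre of underside. Stays on the mat.
- short_joint: Shortest of three double ball joints: two upright steel clamp plates, a brass ball between them at each end, a shaft out of each ball. Lies along its x, 62 mm long over the shafts, on a mat 3 mm thick. Plates 36 mm long, 18 mm wide over both (y), 18 mm high: pinch them at mid-length across y. Origin: centre of underside.
- puppet_foot: Puppet foot, aluminium, toes to its +x, on the 3 mm mat: sole 90 x 34 mm (x, y), 8 mm thick; on it an ankle block 30 x 26 mm (x, y) centred at x = -10 mm, up to 24 mm above the underside; on that a thin post with a brass ball, top at 46 mm. Pinch the block across y, above the sole. Fits either way round. Origin: centre of the sole's underside.
- puppet_hand: Puppet hand, on the 3 mm mat: aluminium palm block 30 x 30 mm, 20 mm high, centred at x = -4 mm; three rigid steel fingers fan out to +x, a wrist ball stands out to -x, all 10 mm above the underside; 68 x 44 mm (x, y) overall. Pinch the palm across y. Fits either way round. Origin: centre of the whole outline, level with the palm's underside.
- tiedown: Tie-down screw standing on its knob on the 3 mm mat, rod up: aluminium knob 30 mm across, 20 mm high; on it a low 17 mm collar and a 6 mm threaded rod, top at 60 mm. Pinch the knob from any side, above 8 mm from its underside. Origin: centre of the knob's underside.
- chest: Chest block: T-shaped aluminium block 18 mm high with a brass ball stud on each shoulder (along y) and one for the neck (+x), 64 x 68 mm (x, y) over the studs, on the 3 mm mat. Stays there. Origin: on the underside, under the middle of the T.
Not all that is in view belongs to the job. What is shaped like the long_joint but pink or turquoise is not meant.

How it is judged (in metres and radians):
At the end, for the whole second after the job is handed in: Each of the five parts is in its own recess, released and at rest: within 15 mm of the recess centre in x and y (screw 12 mm), underside at most 2.5 mm above the recess floor, level within 0.1 rad, either way round. The middle joint and chest block are within 30 mm of their starts (x of long_joint in the frame of kit_leg between -0.015 and 0.015 m and y of long_joint in the frame of kit_leg between 0.018 and 0.048 m and z of each of long_joint, puppet_foot, tiedown in the frame of kit_leg below 0.0145 m and angle between each of long_joint, puppet_foot, tiedown, short_joint, puppet_hand's own z axis and vertical below 0.1 rad and linear speed of each of long_joint, puppet_foot, tiedown, short_joint, puppet_hand below 0.02 m/s and angular speed of each of long_joint, puppet_foot, tiedown, short_joint, puppet_hand below 0.2 rad/s and x of puppet_foot in the frame of kit_leg between -0.047 and -0.017 m and y of puppet_foot in the frame of kit_leg between -0.041 and -0.011 m and x of tiedown in the frame of kit_leg between 0.048 and 0.072 m and y of tiedown in the frame of kit_leg between -0.038 and -0.014 m and x of short_joint in the frame of kit_arm between -0.015 and 0.015 m and y of short_joint in the frame of kit_arm between 0.023 and 0.053 m and z of each of short_joint, puppet_hand in the frame of kit_arm below 0.0145 m and x of puppet_hand in the frame of kit_arm between -0.015 and 0.015 m and y of puppet_hand in the frame of kit_arm between -0.04 and -0.01 m and distance of each of mid_joint, chest from where it was at the start of the episode below 0.03 m); the robot touches nothing.
It fails at once if the middle ball joint is moved more than 30 mm (distance of mid_joint from where it was at the start of the episode above 0.03 m).
It fails at once if the chest block is moved more than 30 mm (distance of chest from where it was at the start of the episode above 0.03 m).
It also fails if it takes over 112 s, if anything falls off the work surface, if the arm or the gripper's body presses on something with over 40 N, if the wrist force passes 120 N, or if a joint passes its speed limit or range.

## Working session

There is one attempt and no reset: what is moved stays moved. The work goes in short steps, Python scripts to look and compute and a shell command to move; the robot and the scene stay as the last step left them, time stands still between calls to the robot, and variables do not carry over. Pictures are saved under pics/ and viewed, at most 14 in all, crops included, and the job is handed in when it is done.

```bash
ls; mkdir -p pics; python3 - <<'E'
from bench import bot
import cv2,numpy as np
print(bot.get_obs(), bot.grasp_offset)
for n in("top","scene"):
    s=bot.snapshot(n); cv2.imwrite(f"pics/{n}0.png",s["image"])
    print(n,s["fov_y"],s["cx"],s["cy"],s["distortion"],np.round(s["world_to_cam"],4).tolist())
    im=cv2.resize(s["image"],(800,600),interpolation=cv2.INTER_CUBIC); cv2.imwrite(f"pics/{n}0b.png",im)
E
```

```text
pics
{'time': 0.0, 'qpos': array([-1.35470329,  0.60016584, -0.0025514 ,  1.60014133,  0.00178321,
        0.94290162, -0.07976224]), 'qd': array([ 0.00064918, -0.00349697,  0.00041771,  0.00105895,  0.0001561 ,
        0.0027317 ,  0.00023456]), 'tau': array([-9.92542437e-05, -7.76458597e+01,  1.56511310e+00, -2.58006191e+01,
        1.23542119e-02,  9.09948838e-03, -1.38529469e-05]), 'ee_pos': array([209.12337841, 693.68121094, 230.38333854]), 'eef_rot': array([-4.58116657e-01, -3.10790204e+00,  2.52938659e-03]), 'contact_force': array([-0.05158483,  0.56428625, -0.07445207]), 'wrist_torque': array([-0.00248072,  0.00455414, -0.0372223 ]), 'grip_force': 0.0, 'grip_width': 85.18214654995697} 18.700000000000003
top 47.01455591233183 254.3671105344199 194.13387730605362 [-0.05254554  0.          0.          0.          0.        ] [[0.007, -1.0, 0.0025, 0.6455], [-0.9911, -0.0072, -0.1332, 513.7255], [0.1332, -0.0015, -0.9911, 1245.2534], [0.0, 0.0, 0.0, 1.0]]
scene 49.93574622179699 252.1933291729116 187.98413859378178 [-0.03345047  0.          0.          0.          0.        ] [[0.646, 0.7631, -0.0166, -354.9421], [0.5474, -0.4784, -0.6867, -250.4574], [-0.532, 0.4345, -0.7268, 1345.1412], [0.0, 0.0, 0.0, 1.0]]
```

View pics/top0b.png

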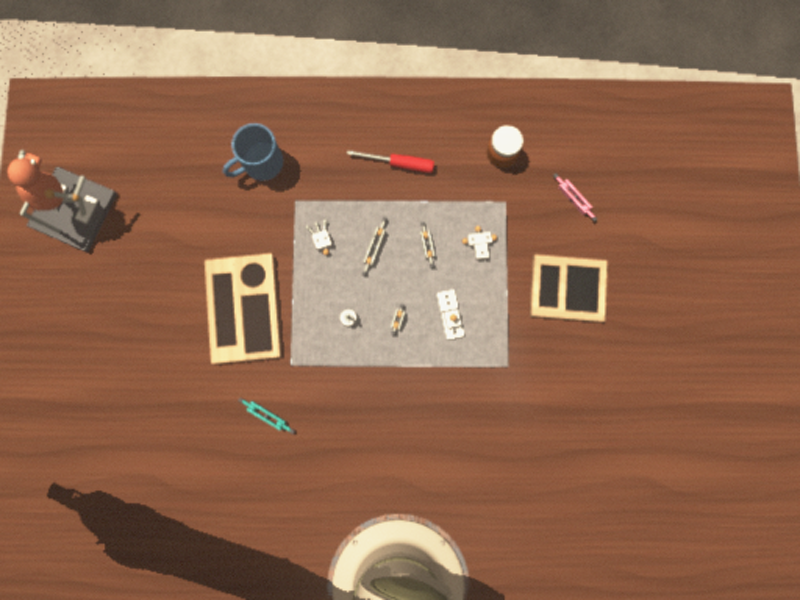

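View pics/scene0b.png

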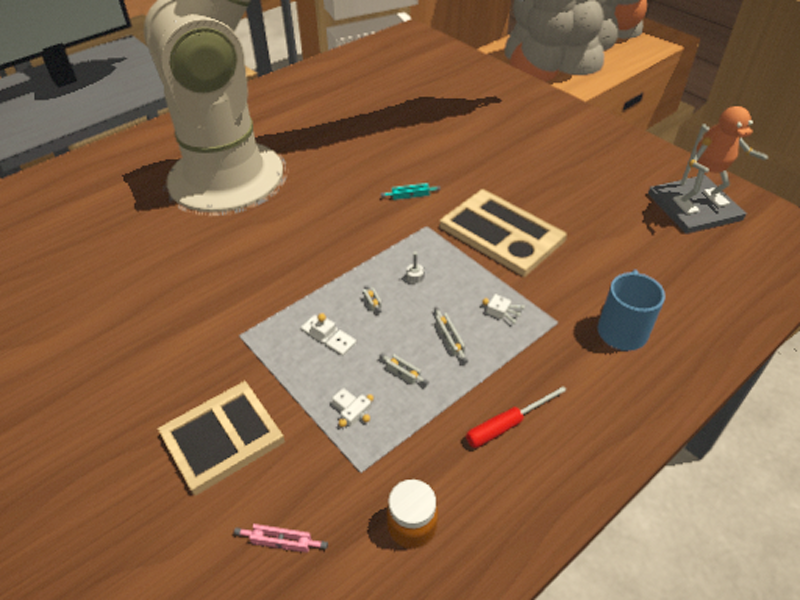

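```bash
cat > lib.py <<'E'
from bench import bot
import cv2, numpy as np
def cam(name):
    s=bot.snapshot(name); im=s["image"]; f=im.shape[0]/2/np.tan(np.radians(s["fov_y"]/2))
    K=np.array([[f,0,s["cx"]],[0,f,s["cy"]],[0,0,1.]]); W=np.array(s["world_to_cam"]); return im,K,np.array(s["distortion"]),W
def proj(c,P):
    im,K,D,W=c; return cv2.projectPoints(np.asarray(P,float).reshape(-1,3),cv2.Rodrigues(W[:3,:3])[0],W[:3,3],K,D)[0].reshape(-1,2)
def rect(c,x0,x1,y0,y1,z,s):
    # picture: right = -y, up = +x (as top camera); s px/mm
    w,h=int((y1-y0)*s),int((x1-x0)*s); u,v=np.meshgrid(np.arange(w),np.arange(h))
    P=np.stack([x1-v/s,y1-u/s,np.full(u.shape,float(z))],-1)
    p=proj(c,P).reshape(h,w,2).astype(np.float32)
    return cv2.remap(c[0],p[...,0],p[...,1],cv2.INTER_CUBIC)
def toworld(uv,x1,y1,s): uv=np.asarray(uv,float); return np.stack([x1-uv[...,1]/s,y1-uv[...,0]/s],-1)
E
python3 - <<'E'
from lib import *
c=cam("top")
im,K,D,W=c
def pix(uv,z):
    n=cv2.undistortPoints(np.array([[uv]],float),K,D)[0,0]; d=W[:3,:3].T@np.r_[n,1]; C=-W[:3,:3].T@W[:3,3]; return C+d*(z-C[2])/d[2]
for p in [(293,201),(507,201),(508,367),(291,366)]: print(pix(np.array(p)*.64,3).round())
hsv=cv2.cvtColor
for nm,(x0,x1,y0,y1) in dict(leg=(470,750,260,440),arm=(530,720,-430,-250)).items():
    r=rect(c,x0,x1,y0,y1,18,3); h=cv2.cvtColor(r,cv2.COLOR_BGR2HSV)
    m=((h[...,2]>140)&(h[...,1]<160)).astype(np.uint8)*255
    cs=max(cv2.findContours(m,cv2.RETR_EXTERNAL,cv2.CHAIN_APPROX_NONE)[0],key=cv2.contourArea)
    (cx,cy),wh,a=cv2.minAreaRect(cs); print(nm,toworld([cx,cy],x1,y1,3),np.array(wh)/3,a)
    print(toworld(cv2.boxPoints(cv2.minAreaRect(cs)),x1,y1,3).round(1).tolist())
    d=rect(c,x0,x1,y0,y1,12,3); g=(cv2.cvtColor(d,cv2.COLOR_BGR2HSV)[...,2]<55).astype(np.uint8)*255
    for k in cv2.findContours(g,cv2.RETR_EXTERNAL,cv2.CHAIN_APPROX_NONE)[0]:
        if cv2.contourArea(k)>4000: q=cv2.minAreaRect(k); print("  rec",toworld(q[0],x1,y1,3).round(1),np.array(q[1])/3,q[2])
r=rect(c,470,760,-195,195,3,2)
for i in range(0,780,100): cv2.putText(r,str(i),(i,10),0,.35,(0,0,255)); cv2.line(r,(i,0),(i,580),(0,0,255),1)
for i in range(0,580,100): cv2.putText(r,str(i),(0,i+10),0,.35,(0,0,255)); cv2.line(r,(0,i),(780,i),(0,0,255),1)
cv2.imwrite("pics/mat.png",r)
E
```

```text
[717. 209.   3.]
[ 720. -207.    3.]
[ 399. -205.    3.]
[398. 204.   3.]
leg [542.         350.16666667] [143.33331299 179.66662598] 90.0
[[613.7, 440.0], [613.7, 260.3], [470.3, 260.3], [470.3, 440.0]]
arm [ 675.7549235  -339.17450968] [ 89.24263509 182.66823324] 87.22419738769531
[[715.9, -245.8], [724.7, -428.2], [635.6, -432.6], [626.8, -250.1]]
```

View pics/mat.png

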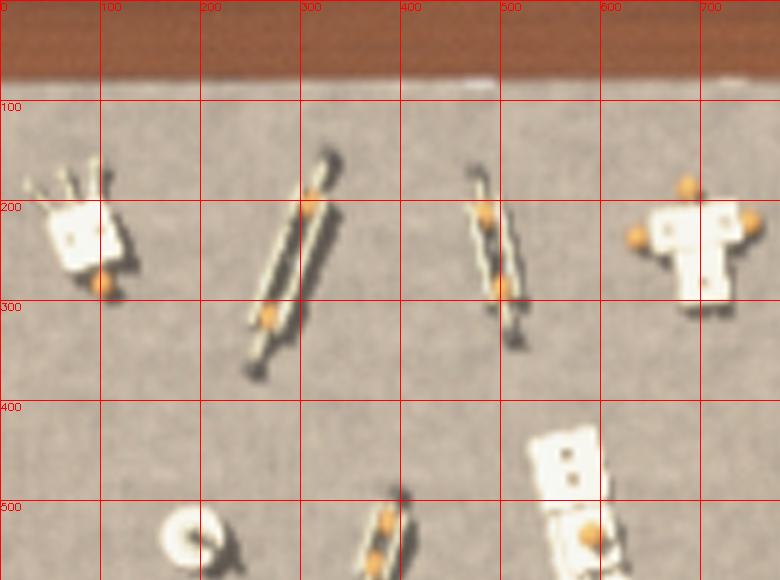

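The mat's far half: hand ~(85,235), long joint ~(295,265), mid joint ~(495,255), chest ~(700,245); tie-down, short joint and foot are cut off below, and the mat's corners come out at a consistent 320 x 412 mm. I need the nearer region.

```bash
python3 - <<'E'
from lib import *
c=cam("top")
for nm,(x0,x1,y0,y1) in dict(leg=(370,650,210,400),arm=(460,640,-420,-235)).items():
    r=rect(c,x0,x1,y0,y1,18,3); h=cv2.cvtColor(r,cv2.COLOR_BGR2HSV)
    m=((r[...,1]>120)).astype(np.uint8)*255
    cs=max(cv2.findContours(m,cv2.RETR_EXTERNAL,cv2.CHAIN_APPROX_NONE)[0],key=cv2.contourArea)
    q=cv2.minAreaRect(cs); print(nm,toworld(q[0],x1,y1,3).round(1),np.array(q[1])/3,q[2])
    print(toworld(cv2.boxPoints(q),x1,y1,3).round(1).tolist())
    d=rect(c,x0,x1,y0,y1,12,3); g=(d.max(-1)<70).astype(np.uint8)*255
    for k in cv2.findContours(g,cv2.RETR_EXTERNAL,cv2.CHAIN_APPROX_NONE)[0]:
        if cv2.contourArea(k)>4000: q=cv2.minAreaRect(k); print("  rec",toworld(q[0],x1,y1,3).round(1),np.array(q[1])/3,q[2])
A=rect(c,390,600,-195,195,3,2)
for i in range(0,780,100): cv2.putText(A,str(i),(i,10),0,.35,(0,0,255)); cv2.line(A,(i,0),(i,420),(0,0,255),1)
for i in range(0,420,100): cv2.putText(A,str(i),(0,i+10),0,.35,(0,0,255)); cv2.line(A,(0,i),(780,i),(0,0,255),1)
cv2.imwrite("pics/mat2.png",A)
E
```

```text
leg [506.8 298.8] [201.27514648 132.79240926] 83.8021240234375
[[599.7, 375.7], [614.0, 243.7], [413.9, 221.9], [399.6, 354.0]]
arm [ 549.6 -319.2] [145.10236613 120.41784668] 4.261222839355469
[[494.9, -242.4], [615.0, -251.4], [604.2, -396.1], [484.2, -387.1]]
  rec [ 548.7 -346.3] [54.46671549 78.94708761] 4.4846062660217285
  rec [ 555.2 -282.4] [28.88863881 70.0300649 ] 5.667285919189453
```

View pics/mat2.png

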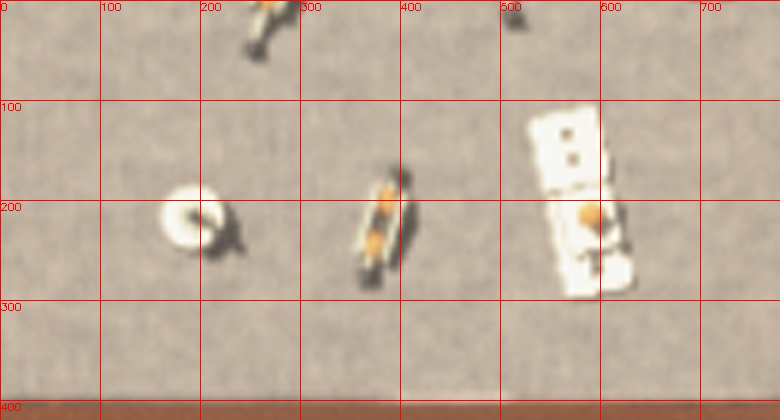

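Lower half of the mat: tie-down knob ~(193,217), short joint balls ~(387,198) and (374,243), foot ~(582,205) with ankle towards the bottom, so toes point to +x. Now fitting models.

```bash
cat > fit.py <<'E'
from lib import *
from scipy.optimize import minimize
def rc(cx,cy,w,h): return np.array([[cx-w/2,cy-h/2],[cx+w/2,cy-h/2],[cx+w/2,cy+h/2],[cx-w/2,cy+h/2]])
def circ(cx,cy,r): t=np.linspace(0,2*np.pi,32,endpoint=False); return np.c_[cx+r*np.cos(t),cy+r*np.sin(t)]
B=dict(leg=dict(o=rc(0,0,196,128),r=[rc(0,33,140,38),rc(-32,-26,110,52),circ(60,-26,24)]),
       arm=dict(o=rc(0,0,116,138),r=[rc(0,38,82,38),rc(0,-25,88,64)]))
def world(p,xy,z):
    c,s=np.cos(p[2]),np.sin(p[2]); return np.c_[np.asarray(xy)@np.array([[c,s],[-s,c]])+p[:2],np.full(len(xy),float(z))]
S=8
def fillp(c,polys_vals,shape,off):
    m=np.zeros((shape[0]*S,shape[1]*S),np.float32)
    for pts,v in polys_vals: cv2.fillPoly(m,[np.round(((pts-off+.5)*S-.5)*16).astype(np.int32)],v,shift=4)
    return cv2.GaussianBlur(cv2.resize(m,shape[::-1],interpolation=cv2.INTER_AREA),(0,0),.6)
def fitboard(c,k,p0):
    b=B[k]; q=proj(c,world(p0,b['o']*1.3,18)); lo=np.floor(q.min(0)).astype(int); hi=np.ceil(q.max(0)).astype(int)
    G=c[0][lo[1]:hi[1],lo[0]:hi[0],1].astype(float)
    def cost(p):
        hull=cv2.convexHull(np.r_[proj(c,world(p,b['o'],18)),proj(c,world(p,b['o'],0))].astype(np.float32))[:,0]
        L=[(hull,.8),(proj(c,world(p,b['o'],18)),1.)]
        for r in b['r']:
            L.append((proj(c,world(p,r,18)),.3))
            I=cv2.intersectConvexConvex(proj(c,world(p,r,18)).astype(np.float32),proj(c,world(p,r,12)).astype(np.float32))[1]
            if I is not None: L.append((I[:,0],0.))
        return -np.corrcoef(fillp(c,L,G.shape,lo).ravel(),G.ravel())[0,1]
    p0=np.array(p0,float)
    r=minimize(cost,p0,method='Nelder-Mead',options=dict(initial_simplex=np.r_[[p0],[p0+[5,0,0]],[p0+[0,5,0]],[p0+[0,0,.05]]],xatol=.02,fatol=1e-6))
    return r.x,r.fun
def blob(m,minA):
    return [k for k in cv2.findContours(m.astype(np.uint8)*255,cv2.RETR_EXTERNAL,cv2.CHAIN_APPROX_NONE)[0] if cv2.contourArea(k)>minA]
E
python3 - <<'E'
from fit import *
c=cam("top"); c2=cam("scene")
for k,p in dict(leg=(506.8,299.5,.108),arm=(549.6,-319.5,-.075)).items():
    for cc in(c,c2):
        x,f=fitboard(cc,k,p); print(k,x[:2].round(1),x[2].round(4),round(f,4))
x1,y1,s=720,195,3
def R(z): return rect(c,400,720,-195,195,z,s)
r=R(14); h=cv2.cvtColor(r,cv2.COLOR_BGR2HSV); o=(h[...,0]>8)&(h[...,0]<28)&(h[...,1]>110)&(h[...,2]>130)
for k in blob(o,60): 
    m=cv2.moments(k); print("ball",toworld([m['m10']/m['m00'],m['m01']/m['m00']],x1,y1,s).round(1),cv2.contourArea(k)/9)
for z in(11,23):
    r=R(z); w=r.min(-1)>195
    w=cv2.morphologyEx(w.astype(np.uint8),cv2.MORPH_OPEN,np.ones((13,13)))
    for k in blob(w,1000):
        q=cv2.minAreaRect(k); print("white z",z,toworld(q[0],x1,y1,s).round(1),(np.array(q[1])/3).round(1),round(q[2],1))
E
```

```text
leg [506.9 299.5] 0.1086 -0.9821
leg [508.9 296.8] 0.1107 -0.6656
arm [ 550.2 -320.3] -0.0719 -0.9728
arm [ 550.4 -321.5] -0.0734 -0.855
ball [477.5   7.9] 65.22222222222223
ball [ 490.8 -100. ] 72.61111111111111
ball [497.4   1.9] 63.611111111111114
ball [600.4  60.7] 67.0
ball [614. -55.] 67.27777777777777
ball [616.  142.8] 91.77777777777777
ball [ 638.6 -122.5] 67.72222222222223
ball [ 646.2 -179. ] 68.83333333333333
ball [649.7 -47.2] 63.05555555555556
ball [655.2  40.7] 66.83333333333333
ball [ 662.8 -147.8] 70.94444444444444
ball [ 719.4 -186.7] 21.5
ball [ 719.7 -100.5] 63.77777777777778
ball [719.4 107.4] 206.0
white z 11 [491.   99.3] [28.7 28.7] 90.0
white z 11 [498.4 -94.3] [93.  36.7] 77.3
white z 11 [ 631.8 -153.5] [49.2 44.4] 82.1
white z 11 [641.8 152.7] [32.2 31. ] 70.3
white z 23 [489.7  98.3] [28.7 28.7] 90.0
white z 23 [496.9 -93.4] [92.  36.2] 77.4
white z 23 [ 629.1 -152.1] [48.7 43.9] 82.1
white z 23 [639.  151.4] [31.9 30.6] 70.3
```

```bash
cat > plan.py <<'E'
# python3 plan.py x y z yaw_deg : shift (mm) in present tool axes and in those after the turn, turn share
import sys
from bench import bot
import numpy as np
from scipy.spatial.transform import Rotation as Ro
x,y,z,yaw=map(float,sys.argv[1:5]); o=bot.get_obs()
R=Ro.from_rotvec(o["eef_rot"]).as_matrix(); p=o["ee_pos"]; psi=np.degrees(np.arctan2(R[1,0],R[0,0]))
d=np.array([x,y,z])-p; dpsi=(yaw-psi+180)%360-180
T=Ro.from_euler('z',yaw,degrees=True).as_matrix()@np.diag([1,-1,-1.])
print("t",round(o["time"],2),"pos",p.round(1),"psi",round(psi,1),"tilt",round(np.degrees(np.arccos(-R[2,2])),2),"q",o["qpos"].round(2),"grip",round(o["grip_width"],1),round(o["grip_force"],1))
print("shift now/100:",(R.T@d/100).round(3)," after turn/100:",(T.T@d/100).round(3)," wz:",round(-dpsi/45,3))
E
python3 plan.py 639 151.5 130 200
python3 -m inch '[[0,0,0.2,0,0,-0.19],[0,0,0.5,0,0,-0.38],[0,0,0.8,0,0,-0.57],[0,0,0.9,0,0,-0.76],[0,0,0.9,0,0,-0.82]]' 1
python3 plan.py 639 151.5 130 200
```

```text
t 0.3 pos [209.2 694.  230.9] psi 163.2 tilt 0.03 q [-1.35  0.6  -0.    1.6   0.    0.94 -0.08] grip 85.6 0.0
shift now/100: [-5.681 -3.953  1.012]  after turn/100: [-2.183 -6.568  1.009]  wz: -0.817
time: 0.8
ee_pos: [209.2, 692.8, 138.6]
eef_rot: [0.557, -3.09, 0.006]
contact_force: [-0.5, 0.2, 0.2]
grip_width: 85.4
grip_force: 0.0
t 0.8 pos [209.2 692.8 138.6] psi -159.6 tilt 0.23 q [-1.25  0.7  -0.18  1.67  0.16  0.8   0.43] grip 85.4 0.0
shift now/100: [-2.139 -6.572  0.102]  after turn/100: [-2.187 -6.556  0.086]  wz: 0.009
```

```bash

python3 -m inch '[[-0.155,-0.465,0,0,0,0],[-0.31,-0.93,0,0,0,0],[-0.31,-0.93,0,0,0,0]]' 1 | head -2
python3 -m inch '[[-0.155,-0.465,0,0,0,0],[-0.31,-0.93,0,0,0,0],[-0.31,-0.93,0,0,0,0]]' | head -2
python3 -m inch '[[-0.155,-0.465,0,0,0,0],[-0.31,-0.93,0,0,0,0],[-0.31,-0.93,0,0,0,0]]' | head -2
python3 -m inch '[[-0.155,-0.465,0,0,0,0],[-0.31,-0.93,0,0,0,0],[-0.31,-0.93,0,0,0,0]]' | head -2
python3 -m inch '[[-0.155,-0.465,0,0,0,0],[-0.31,-0.93,0,0,0,0],[-0.31,-0.93,0,0,0,0]]' | head -2
python3 -m inch '[[-0.155,-0.465,0,0,0,0],[-0.31,-0.93,0,0,0,0],[-0.31,-0.93,0,0,0,0],[-0.31,-0.93,0,0,0,0]]' | head -2
python3 plan.py 639 151.5 12 200
```

```text
time: 1.1
ee_pos: [277.2, 611.2, 140.9]
time: 1.4
ee_pos: [337.7, 534.2, 141.1]
time: 1.7
ee_pos: [398.2, 457.4, 141.1]
time: 2.0
ee_pos: [458.9, 380.7, 141.1]
time: 2.3
ee_pos: [519.7, 303.9, 141.1]
time: 2.7
ee_pos: [576.7, 233.1, 141.2]
t 2.7 pos [576.7 233.1 141.2] psi -160.1 tilt 0.02 q [-0.32  0.59 -0.24  1.91  0.22  0.66  1.23] grip 85.6 0.0
shift now/100: [-0.308 -0.979  1.292]  after turn/100: [-0.307 -0.98   1.292]  wz: -0.002
```

```bash

python3 -m inch '[[-0.155,-0.49,0,0,0,0],[-0.307,-0.98,0,0,0,0],[-0.307,-0.98,0.3,0,0,0],[-0.307,-0.98,0.6,0,0,0],[-0.307,-0.98,0.6,0,0,0]]' | head -2
python3 plan.py 639 151.5 12 200
python3 - <<'E'
from lib import *
a=cam("top")[0]; b=cam("scene")[0]
A=cv2.resize(a[100:260,120:330],(800,600)); cv2.imwrite("pics/h1.png",A)
E
```

```text
time: 3.2
ee_pos: [635.6, 153.8, 77.9]
t 3.2 pos [635.6 153.8  77.9] psi -159.8 tilt 0.35 q [-0.18  0.71 -0.22  1.87  0.25  0.6   1.36] grip 85.5 0.0
shift now/100: [-0.028 -0.034  0.659]  after turn/100: [-0.024 -0.033  0.659]  wz: 0.005
```

View pics/h1.png

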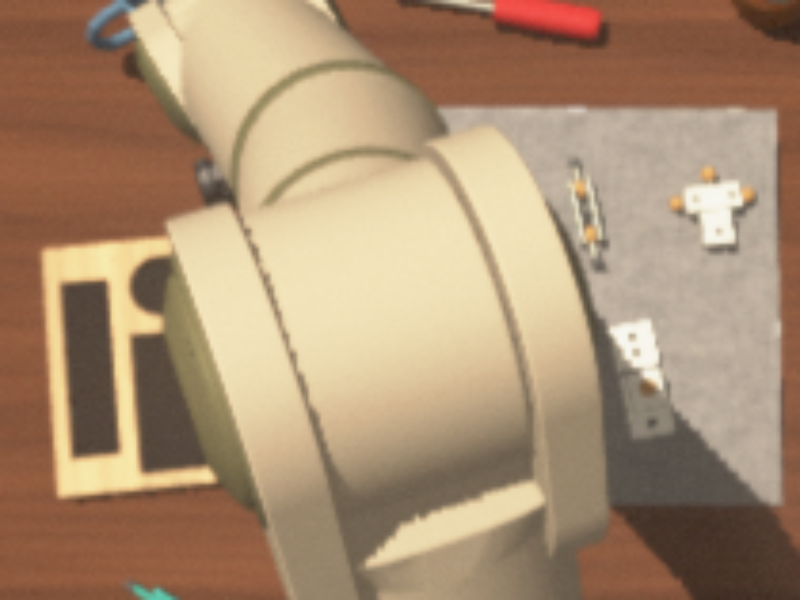

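The top view shows the arm covering the hand, so I rely on calibration and descend in stages.

```bash

python3 -m inch '[[0,0,0.3,0,0,0],[0,0,0.58,0,0,0],[0,0,0.58,0,0,0],[0,0,0.58,0,0,0],[0,0,0.58,0,0,0]]' | head -4
python3 plan.py 639 151.5 12 200
```

```text
time: 3.8
ee_pos: [639.5, 153.6, 25.5]
eef_rot: [-0.549, 3.09, 0.001]
contact_force: [0.7, 0.3, 0.4]
t 3.8 pos [639.5 153.6  25.5] psi -159.8 tilt 0.16 q [-0.2   0.78 -0.19  1.88  0.28  0.5   1.34] grip 85.3 0.0
shift now/100: [ 0.012 -0.018  0.135]  after turn/100: [ 0.012 -0.018  0.135]  wz: 0.003
```

```bash

python3 -m inch '[[0,0,0.07,0,0,0],[0.005,-0.01,0.135,0,0,0],[0.005,-0.01,0.135,0,0,0],[0.005,-0.01,0.135,0,0,0]]' 
python3 -m inch '[[0,0,0,0,0,0],[0,0,0,0,0,0],[0,0,0,0,0,0],[0,0,0,0,0,0],[0,0,0,0,0,0]]' 0
python3 -m inch '[[0,0,0,0,0,0],[0,0,0,0,0,0],[0,0,0,0,0,0],[0,0,0,0,0,0]]' 0
python3 plan.py 639 151.5 12 200
```

```text
time: 4.2
ee_pos: [638.2, 151.5, 9.6]
eef_rot: [0.549, -3.093, 0.0]
contact_force: [0.2, -0.3, 0.7]
grip_width: 85.4
grip_force: 0.0
time: 4.7
ee_pos: [638.6, 151.7, 10.2]
eef_rot: [-0.549, 3.093, 0.0]
contact_force: [-1.1, -0.4, 2.8]
grip_width: 28.1
grip_force: 59.9
time: 5.1
ee_pos: [638.6, 151.7, 10.2]
eef_rot: [-0.549, 3.093, 0.0]
contact_force: [-1.1, 0.6, 5.8]
grip_width: 28.6
grip_force: 60.1
t 5.1 pos [638.6 151.7  10.2] psi -159.9 tilt 0.04 q [-0.2   0.8  -0.18  1.89  0.29  0.47  1.33] grip 28.6 60.1
shift now/100: [-0.003 -0.004 -0.018]  after turn/100: [-0.003 -0.004 -0.018]  wz: 0.003
```

Hand gripped (28.6 mm, palm is 30). Lift, turn to the arm board's yaw.

```bash

python3 -m inch '[[0,0,-0.3,0,0,0],[0,0,-0.65,0,0,0.15],[0,0,-1,0,0,0.3],[0,0,-1,0,0,0.45],[0,0,-1,0,0,0.535]]' 
python3 plan.py 544.4 -345.1 20 175.9
```

```text
time: 5.6
ee_pos: [638.8, 151.8, 111.1]
eef_rot: [0.115, 3.138, 0.001]
contact_force: [-0.1, -0.3, -1.4]
grip_width: 28.3
grip_force: 59.5
t 5.6 pos [638.8 151.8 111.1] psi 175.8 tilt 0.12 q [-0.25  0.66 -0.11  1.86  0.12  0.63  1.07] grip 28.3 59.5
shift now/100: [ 0.578 -5.025  0.906]  after turn/100: [ 0.586 -5.023  0.911]  wz: -0.002
```

```bash

python3 -m inch '[[0.058,-0.49,0,0,0,0],[0.116,-0.98,0,0,0,0],[0.116,-0.98,0,0,0,0]]' | head -2
python3 -m inch '[[0.058,-0.49,0,0,0,0],[0.116,-0.98,0,0,0,0],[0.116,-0.98,0,0,0,0]]' | head -2
python3 -m inch '[[0.058,-0.49,0,0,0,0],[0.116,-0.98,0,0,0,0],[0.116,-0.98,0,0,0,0]]' | head -2
python3 -m inch '[[0.058,-0.49,0,0,0,0],[0.116,-0.98,0,0,0,0],[0.116,-0.98,0,0,0,0]]' | head -2
python3 -m inch '[[0.058,-0.49,0,0,0,0],[0.116,-0.98,0,0,0,0],[0.116,-1.0,0.2,0,0,0],[0.116,-1.0,0.4,0,0,0],[0.116,-1.0,0.4,0,0,0]]' | head -2
python3 plan.py 544.4 -345.1 20 175.9
```

```text
time: 5.9
ee_pos: [618.1, 45.7, 109.3]
time: 6.2
ee_pos: [599.4, -51.2, 109.3]
time: 6.5
ee_pos: [580.8, -147.9, 109.3]
time: 6.8
ee_pos: [562.1, -244.8, 109.4]
time: 7.3
ee_pos: [545.0, -334.5, 67.2]
t 7.3 pos [ 545.  -334.5   67.2] psi 176.0 tilt 0.26 q [ 0.57  0.71 -0.17  1.91  0.21  0.55  1.76] grip 28.4 59.8
shift now/100: [-0.004 -0.107  0.472]  after turn/100: [-0.002 -0.106  0.472]  wz: 0.002
```

```bash

python3 -m inch '[[0,-0.08,0.1,0,0,0],[0,-0.08,0.3,0,0,0],[0,-0.08,0.3,0,0,0],[0,-0.08,0.3,0,0,0],[0,-0.08,0.3,0,0,0]]' | head -2
python3 plan.py 544.4 -345.1 20 175.9
```

```text
time: 7.8
ee_pos: [546.7, -343.2, 40.8]
t 7.8 pos [ 546.7 -343.2   40.8] psi 176.1 tilt 0.08 q [ 0.58  0.75 -0.16  1.91  0.23  0.5   1.76] grip 28.5 59.8
shift now/100: [ 0.022 -0.02   0.208]  after turn/100: [ 0.021 -0.02   0.208]  wz: 0.004
```

```bash

python3 -m inch '[[0.01,-0.01,0.1,0,0,0],[0.02,-0.02,0.15,0,0,0],[0.02,-0.02,0.2,0,0,0],[0.02,-0.02,0.2,0,0,0],[0.02,-0.02,0.2,0,0,0]]' | sed -n '2p;4p'
python3 plan.py 544.4 -345.1 20 175.9
```

```text
ee_pos: [543.8, -345.0, 19.5]
contact_force: [-0.2, -0.6, -0.1]
t 8.3 pos [ 543.8 -345.    19.5] psi 176.0 tilt 0.02 q [ 0.57  0.78 -0.15  1.92  0.24  0.46  1.76] grip 28.2 59.9
shift now/100: [-0.006 -0.    -0.005]  after turn/100: [-0.006 -0.    -0.005]  wz: 0.003
```

```bash

python3 -m inch '[[0,0,0,0,0,0],[0,0,0,0,0,0],[0,0,0,0,0,0]]' 0.7 | tail -3
python3 -m inch '[[0,0,-0.2,0,0,0],[0,0,-0.5,0,0,0],[0,0,-1,0,0,0.14],[0,0,-1,0,0,0.285],[0,0,-1,0,0,0.285]]' | sed -n '2p;4,5p'
python3 plan.py 487.5 4.9 12 163.2
```

```text
contact_force: [0.3, -1.3, -0.1]
grip_width: 59.5
grip_force: 0.0
ee_pos: [544.6, -345.4, 121.5]
contact_force: [1.2, -0.0, -0.2]
grip_width: 59.6
t 9.1 pos [ 544.6 -345.4  121.5] psi 163.1 tilt 0.17 q [ 0.56  0.63 -0.13  1.88  0.13  0.64  1.63] grip 59.6 0.0
shift now/100: [1.565 3.187 1.088]  after turn/100: [1.559 3.188 1.095]  wz: -0.002
```

```bash

python3 -m inch '[[0.195,0.4,0,0,0,0],[0.39,0.797,0,0,0,0],[0.39,0.797,0,0,0,0]]' | head -2
python3 -m inch '[[0.195,0.4,0,0,0,0],[0.39,0.797,0,0,0,0],[0.39,0.797,0,0,0,0]]' | head -2
python3 -m inch '[[0.195,0.4,0,0,0,0],[0.39,0.797,0,0,0,0],[0.39,0.797,0,0,0,0]]' | head -2
python3 -m inch '[[0.195,0.4,0,0,0,0],[0.39,0.797,0.1,0,0,0],[0.39,0.797,0.4,0,0,0],[0.39,0.797,0.6,0,0,0],[0.39,0.797,0.6,0,0,0]]' | head -2
python3 -m inch '[[0,0,0,0,0,0],[0,0,0.15,0,0,0],[0,0,0.15,0,0,0],[0,0,0.15,0,0,0]]' | head -2
python3 plan.py 487.5 4.9 11.5 163.2
```

```text
time: 9.4
ee_pos: [528.3, -250.6, 118.6]
time: 9.7
ee_pos: [513.9, -163.7, 118.8]
time: 10.0
ee_pos: [499.8, -76.7, 119.0]
time: 10.5
ee_pos: [485.2, 5.1, 57.3]
time: 10.9
ee_pos: [486.8, 4.7, 45.5]
t 10.9 pos [486.8   4.7  45.5] psi 163.2 tilt 0.02 q [-0.1   0.64 -0.04  2.28  0.1   0.23  1.05] grip 59.8 0.0
shift now/100: [-0.006  0.004  0.34 ]  after turn/100: [-0.006  0.004  0.34 ]  wz: 0.0
```

```bash

python3 -m inch '[[-0.006,0.004,0.15,0,0,0],[-0.006,0.004,0.3,0,0,0],[-0.006,0.004,0.335,0,0,0],[-0.006,0.004,0.335,0,0,0],[-0.006,0.004,0.335,0,0,0]]' | sed -n '2p;4p'
python3 -m inch '[[0,0,0,0,0,0],[0,0,0,0,0,0],[0,0,0,0,0,0],[0,0,0,0,0,0],[0,0,0,0,0,0]]' 0
python3 -m inch '[[0,0,0,0,0,0],[0,0,0,0,0,0]]' 0
python3 plan.py 487.5 4.9 11.5 163.2
```

```text
ee_pos: [487.5, 5.3, 12.0]
contact_force: [-0.2, 0.0, 0.7]
time: 11.9
ee_pos: [487.4, 5.4, 11.9]
eef_rot: [0.458, 3.107, 0.0]
contact_force: [-0.5, -0.6, 8.2]
grip_width: 16.0
grip_force: 58.5
time: 12.1
ee_pos: [487.4, 5.4, 11.9]
eef_rot: [0.458, 3.107, 0.0]
contact_force: [-1.5, -0.4, 8.5]
grip_width: 16.1
grip_force: 58.5
t 12.1 pos [487.4   5.4  11.9] psi 163.2 tilt 0.05 q [-0.11  0.7  -0.03  2.29  0.11  0.15  1.04] grip 16.1 58.5
shift now/100: [-0.002 -0.005  0.004]  after turn/100: [-0.002 -0.005  0.004]  wz: 0.001
```

```bash

python3 -m inch '[[0,0,-0.3,0,0,0],[0,0,-0.65,0,0,-0.14],[0,0,-1,0,0,-0.282],[0,0,-1,0,0,-0.282],[0,0,-1,0,0,-0.282]]' | sed -n '2p;5,6p' 
python3 plan.py 553.2 -282.5 21.5 175.9
```

```text
ee_pos: [487.6, 5.3, 112.0]
grip_width: 16.4
grip_force: 59.4
t 12.6 pos [487.6   5.3 112. ] psi 175.8 tilt 0.12 q [-0.03  0.51 -0.14  2.24  0.17  0.4   1.19] grip 16.4 59.4
shift now/100: [-0.863 -2.823  0.905]  after turn/100: [-0.861 -2.824  0.905]  wz: -0.002
```

```bash

python3 -m inch '[[-0.144,-0.47,0,0,0,0],[-0.287,-0.941,0,0,0,0],[-0.287,-0.941,0,0,0,0]]' | head -2
python3 -m inch '[[-0.144,-0.47,0,0,0,0],[-0.287,-0.941,0,0,0,0],[-0.287,-0.941,0,0,0,0]]' | head -2
python3 -m inch '[[-0.144,-0.47,0,0,0,0],[-0.287,-0.941,0.1,0,0,0],[-0.287,-0.941,0.4,0,0,0],[-0.287,-0.941,0.5,0,0,0],[-0.287,-0.941,0.5,0,0,0]]' | head -2
python3 -m inch '[[0,0,0.1,0,0,0],[0,0,0.2,0,0,0],[0,0,0.2,0,0,0],[0,0,0.2,0,0,0],[0,0,0.2,0,0,0]]' | head -2
python3 plan.py 553.2 -282.5 21.5 175.9
```

```text
time: 12.9
ee_pos: [509.1, -97.7, 109.8]
time: 13.2
ee_pos: [530.8, -193.8, 109.5]
time: 13.7
ee_pos: [551.3, -280.1, 58.6]
time: 14.2
ee_pos: [553.3, -282.2, 41.8]
t 14.2 pos [ 553.3 -282.2   41.8] psi 175.9 tilt 0.04 q [ 0.49  0.73 -0.17  1.97  0.25  0.47  1.64] grip 16.3 59.4
shift now/100: [ 0.001 -0.003  0.203]  after turn/100: [ 0.001 -0.003  0.203]  wz: 0.001
```

```bash

python3 -m inch '[[0,0,0.1,0,0,0],[0,0,0.16,0,0,0],[0,0,0.2,0,0,0],[0,0,0.2,0,0,0],[0,0,0.2,0,0,0]]' | sed -n '2p;4p'
python3 -m inch '[[0,0,0,0,0,0],[0,0,0,0,0,0],[0,0,0,0,0,0]]' 0.4 | sed -n '2p;4,6p'
python3 -m inch '[[0,0,-0.2,0,0,0],[0,0,-0.5,0,0,0],[0,0,-1,0,0,0.17],[0,0,-1,0,0,0.35],[0,0,-1,0,0,0.353]]' | sed -n '2p;4,5p'
python3 plan.py 627.8 50.7 12 160
```

```text
ee_pos: [552.8, -282.2, 21.0]
contact_force: [-1.0, -0.9, 0.0]
ee_pos: [553.1, -282.3, 21.2]
contact_force: [0.1, -0.1, 0.3]
grip_width: 34.1
grip_force: 0.0
ee_pos: [553.7, -282.6, 122.9]
contact_force: [-0.6, -0.2, 0.4]
grip_width: 33.9
t 15.5 pos [ 553.7 -282.6  122.9] psi 159.9 tilt 0.17 q [ 0.47  0.61 -0.13  1.93  0.13  0.61  1.47] grip 33.9 0.0
shift now/100: [0.453 3.385 1.106]  after turn/100: [0.443 3.385 1.109]  wz: -0.002
```

```bash

python3 -m inch '[[0.055,0.42,0,0,0,0],[0.111,0.846,0,0,0,0],[0.111,0.846,0,0,0,0]]' 0.8 | head -2
python3 -m inch '[[0.055,0.42,0,0,0,0],[0.111,0.846,0,0,0,0],[0.111,0.846,0,0,0,0]]' | head -2
python3 -m inch '[[0.055,0.42,0,0,0,0],[0.111,0.846,0,0,0,0],[0.111,0.846,0,0,0,0]]' | head -2
python3 -m inch '[[0.055,0.42,0,0,0,0],[0.111,0.846,0.1,0,0,0],[0.111,0.846,0.4,0,0,0],[0.111,0.846,0.6,0,0,0],[0.111,0.846,0.6,0,0,0]]' | head -2
python3 -m inch '[[0,0,0,0,0,0],[0,0,0.15,0,0,0],[0,0,0.15,0,0,0],[0,0,0.15,0,0,0]]' | head -2
python3 plan.py 627.8 50.7 11.5 160
python3 - <<'E'
from lib import *
a=cam("top"); b=cam("scene")
A=rect(a,460,640,-420,-235,18,3); B=cv2.resize(b[0][140:330,80:380],(800,507))
A=cv2.copyMakeBorder(A,0,0,0,0,0); cv2.imwrite("pics/arm1.png",cv2.resize(A,(555,540))); cv2.imwrite("pics/sc1.png",B)
E
```

```text
time: 15.8
ee_pos: [572.7, -191.6, 120.2]
time: 16.1
ee_pos: [590.9, -108.4, 120.2]
time: 16.4
ee_pos: [609.1, -25.4, 120.3]
time: 16.9
ee_pos: [624.5, 50.2, 57.8]
time: 17.3
ee_pos: [626.8, 50.6, 46.4]
t 17.3 pos [626.8  50.6  46.4] psi 160.0 tilt 0.01 q [-0.13  0.72 -0.07  1.95  0.1   0.47  0.96] grip 68.6 0.0
shift now/100: [-0.009  0.004  0.349]  after turn/100: [-0.009  0.004  0.349]  wz: 0.001
```

View pics/arm1.png

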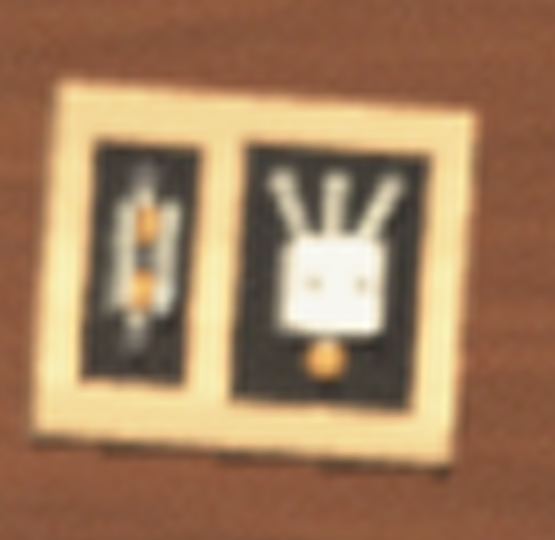

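View pics/sc1.png

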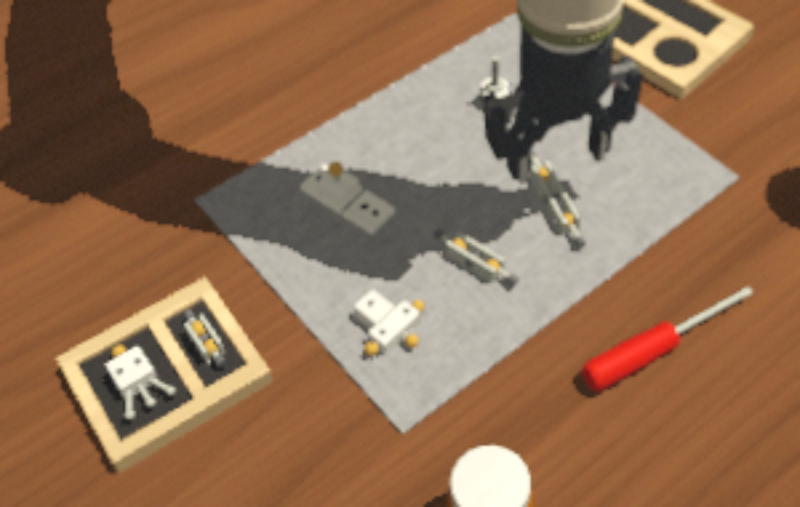

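Arm kit: the short joint (centre ~(142,258)) and hand (~(332,270)) both lie centred in their recesses. The scene view shows the open fingers either side of the long joint, clear of the mid joint. Grip it.

```bash

python3 -m inch '[[-0.009,0.004,0.15,0,0,0],[-0.009,0.004,0.3,0,0,0],[-0.009,0.004,0.345,0,0,0],[-0.009,0.004,0.345,0,0,0],[-0.009,0.004,0.345,0,0,0]]' | sed -n '2p;4p'
python3 -m inch '[[0,0,0,0,0,0],[0,0,0,0,0,0],[0,0,0,0,0,0],[0,0,0,0,0,0],[0,0,0,0,0,0]]' 0 | tail -3
python3 -m inch '[[0,0,0,0,0,0],[0,0,0,0,0,0]]' 0 | tail -2
python3 -m inch '[[0,0,-0.3,0,0,0],[0,0,-0.65,0,0,0],[0,0,-1,0,0,-0.19],[0,0,-1,0,0,-0.38],[0,0,-1,0,0,-0.56]]' | sed -n '2p;5,6p'
python3 - <<'E'
import numpy as np
t=.1086;R=np.array([[np.cos(t),-np.sin(t)],[np.sin(t),np.cos(t)]]);c=np.array([507,299.3])
for p in[(0,33),(-32,-26),(60,-26)]: print((c+R@p).round(1))
E
python3 plan.py 503.5 332.1 21 186.2
```

```text
ee_pos: [627.7, 51.0, 11.5]
contact_force: [0.8, -0.5, 1.3]
contact_force: [-1.0, 0.6, 5.1]
grip_width: 16.3
grip_force: 59.0
grip_width: 15.6
grip_force: 59.0
ee_pos: [628.4, 51.0, 113.3]
grip_width: 15.9
grip_force: 59.2
[503.4 332.1]
[478. 270.]
[569.5 280. ]
t 19.1 pos [628.4  51.  113.3] psi -174.4 tilt 0.14 q [-0.03  0.64 -0.21  1.91  0.22  0.61  1.29] grip 15.9 59.2
shift now/100: [0.972 2.919 0.92 ]  after turn/100: [0.938 2.929 0.923]  wz: -0.014
```

```bash

python3 -m inch '[[0.155,0.487,0,0,0,0],[0.317,0.975,0,0,0,-0.012],[0.317,0.975,0,0,0,-0.012]]' | head -2
python3 -m inch '[[0.155,0.487,0,0,0,0],[0.313,0.975,0,0,0,0],[0.313,0.975,0,0,0,0]]' | head -2
python3 -m inch '[[0.155,0.487,0,0,0,0],[0.313,0.975,0.1,0,0,0],[0.313,0.975,0.4,0,0,0],[0.313,0.975,0.5,0,0,0],[0.313,0.975,0.5,0,0,0]]' | head -2
python3 -m inch '[[0,0,0.1,0,0,0],[0,0,0.2,0,0,0],[0,0,0.2,0,0,0],[0,0,0.2,0,0,0],[0,0,0.2,0,0,0]]' | head -2
python3 plan.py 503.5 332.1 21 186.2
```

```text
time: 19.4
ee_pos: [584.2, 153.0, 111.9]
time: 19.7
ee_pos: [542.9, 247.2, 111.9]
time: 20.2
ee_pos: [504.9, 331.1, 60.2]
time: 20.7
ee_pos: [505.8, 332.8, 42.2]
t 20.7 pos [505.8 332.8  42.2] psi -174.3 tilt 0.03 q [-0.59  0.71 -0.13  2.    0.2   0.43  0.8 ] grip 15.8 59.5
shift now/100: [ 0.024 -0.005  0.212]  after turn/100: [ 0.024 -0.005  0.212]  wz: -0.01
```

```bash

python3 -m inch '[[0.02,-0.005,0.1,0,0,-0.01],[0.02,-0.005,0.16,0,0,-0.01],[0.02,-0.005,0.21,0,0,-0.01],[0.02,-0.005,0.21,0,0,-0.01],[0.02,-0.005,0.21,0,0,-0.01]]' | sed -n '2p;4p'
python3 -m inch '[[0,0,0,0,0,0],[0,0,0,0,0,0],[0,0,0,0,0,0]]' 0.5 | sed -n '2p;4,6p'
python3 -m inch '[[0,0,-0.2,0,0,0],[0,0,-0.5,0,0,0],[0,0,-1,0,0,-0.07],[0,0,-1,0,0,-0.145],[0,0,-1,0,0,-0.145]]' | sed -n '2p;4,5p'
python3 plan.py 488.4 -96.7 12 192.7
```

```text
ee_pos: [503.2, 332.1, 21.4]
contact_force: [-3.3, -2.4, 11.4]
ee_pos: [503.6, 332.3, 20.5]
contact_force: [0.7, 0.4, 1.5]
grip_width: 42.5
grip_force: 0.0
ee_pos: [504.2, 332.5, 122.1]
contact_force: [-0.6, -0.4, -0.8]
grip_width: 42.5
t 22.0 pos [504.2 332.5 122.1] psi -167.2 tilt 0.15 q [-0.54  0.6  -0.21  1.97  0.21  0.59  0.91] grip 42.5 0.0
shift now/100: [ 1.106 -4.152  1.093]  after turn/100: [ 1.098 -4.152  1.101]  wz: 0.002
```

```bash

python3 -m inch '[[0.11,-0.415,0,0,0,0],[0.22,-0.83,0,0,0,0],[0.22,-0.83,0,0,0,0]]' 0.8 | head -2
python3 -m inch '[[0.11,-0.415,0,0,0,0],[0.22,-0.83,0,0,0,0],[0.22,-0.83,0,0,0,0]]' | head -2
python3 -m inch '[[0.11,-0.415,0,0,0,0],[0.22,-0.83,0,0,0,0],[0.22,-0.83,0,0,0,0]]' | head -2
python3 -m inch '[[0.11,-0.415,0,0,0,0],[0.22,-0.83,0,0,0,0],[0.22,-0.83,0,0,0,0]]' | head -2
python3 -m inch '[[0.11,-0.415,0,0,0,0],[0.22,-0.83,0,0,0,0],[0.22,-0.83,0,0,0,0],[0.22,-0.83,0.2,0,0,0],[0.22,-0.83,0.2,0,0,0]]' | head -2
python3 -m inch '[[0,0,0,0,0,0],[0,0,0,0,0,0]]' | head -2
python3 plan.py 488.4 -96.7 13 192.7
python3 - <<'E'
from fit import *
c=cam("top")
r=rect(c,370,650,210,400,12,2.8)
p=(507,299.3,.1086)
b=cam("scene"); cv2.imwrite("pics/sc2.png",np.hstack([cv2.resize(b[0][130:290,150:390],(640,427)),]))
cv2.imwrite("pics/leg1.png",r)
E
```

```text
time: 22.3
ee_pos: [499.3, 239.1, 119.2]
time: 22.6
ee_pos: [496.0, 154.1, 119.5]
time: 22.9
ee_pos: [492.8, 68.9, 119.6]
time: 23.2
ee_pos: [489.8, -16.4, 119.8]
time: 23.7
ee_pos: [487.0, -96.0, 98.9]
time: 23.9
ee_pos: [488.1, -95.9, 101.0]
t 23.9 pos [488.1 -95.9 101. ] psi -167.2 tilt 0.01 q [ 0.26  0.55 -0.25  2.22  0.32  0.41  1.54] grip 68.0 0.0
shift now/100: [-0.001 -0.009  0.88 ]  after turn/100: [-0.001 -0.009  0.88 ]  wz: 0.002
```

View pics/sc2.png

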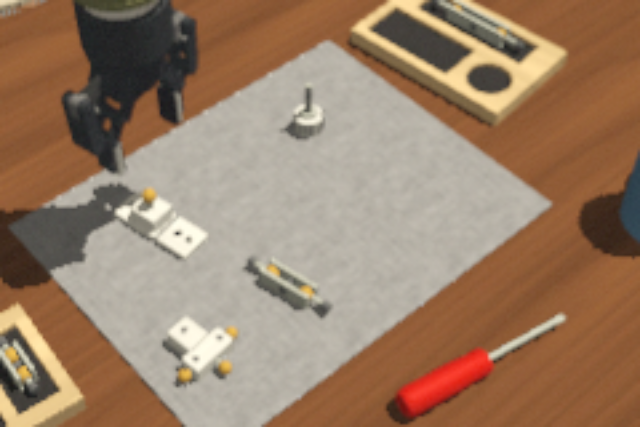

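View pics/leg1.png

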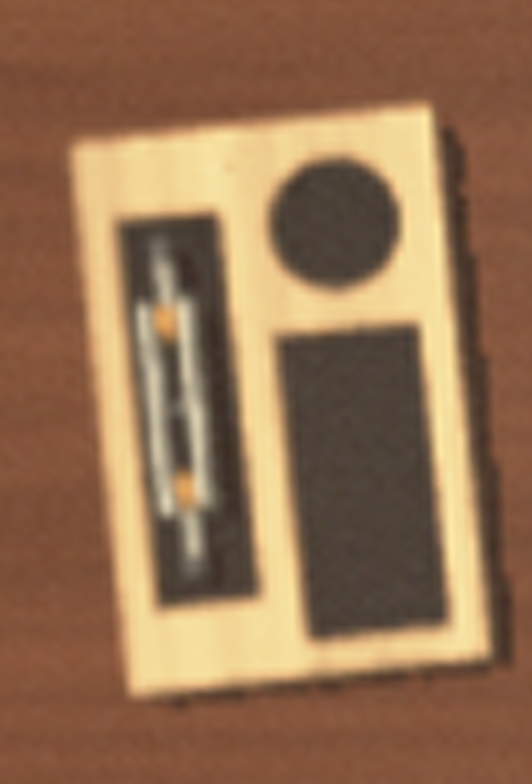

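Long joint lies within its slot, centre ~(175,408) against slot ~(188,410) (mostly parallax). The scene view shows the gripper over the foot. Descend.

```bash

python3 -m inch '[[0,-0.009,0.3,0,0,0],[0,-0.009,0.6,0,0,0],[0,-0.009,0.6,0,0,0],[0,-0.009,0.6,0,0,0],[0,-0.009,0.6,0,0,0]]' | sed -n '2p;4p'
python3 -m inch '[[0,0,0.1,0,0,0],[0,0,0.2,0,0,0],[0,0,0.25,0,0,0],[0,0,0.25,0,0,0],[0,0,0.25,0,0,0]]' | sed -n '2p;4p'
python3 plan.py 488.4 -96.7 13 192.7
```

```text
ee_pos: [488.5, -97.6, 42.0]
contact_force: [-0.1, -0.3, 0.5]
ee_pos: [487.8, -97.6, 15.6]
contact_force: [-0.5, -0.8, 0.4]
t 25.0 pos [487.8 -97.6  15.6] psi -167.2 tilt 0.04 q [ 0.17  0.7  -0.12  2.26  0.4   0.2   1.47] grip 68.2 0.0
shift now/100: [-0.008  0.007  0.026]  after turn/100: [-0.008  0.007  0.026]  wz: 0.001
```

```bash

python3 -m inch '[[-0.008,0.007,0.022,0,0,0],[-0.008,0.007,0.022,0,0,0],[-0.008,0.007,0.022,0,0,0]]' | sed -n '2p;4p'
python3 -m inch '[[0,0,0,0,0,0],[0,0,0,0,0,0],[0,0,0,0,0,0],[0,0,0,0,0,0],[0,0,0,0,0,0]]' 0 | tail -5
python3 -m inch '[[0,0,0,0,0,0],[0,0,0,0,0,0]]' 0 | tail -5
python3 -m inch '[[0,0,-0.3,0,0,0],[0,0,-0.65,0,0,0],[0,0,-1,0,0,0.07],[0,0,-1,0,0,0.145],[0,0,-1,0,0,0.145]]' | sed -n '2p;5,6p'
python3 plan.py 468.1 268.9 22 186.2
```

```text
ee_pos: [488.7, -96.8, 13.7]
contact_force: [1.1, 0.6, -0.5]
ee_pos: [488.7, -96.9, 13.9]
eef_rot: [-0.348, 3.122, -0.0]
contact_force: [-1.0, -0.4, 4.0]
grip_width: 24.6
grip_force: 59.3
ee_pos: [488.7, -96.9, 13.9]
eef_rot: [-0.348, 3.122, -0.0]
contact_force: [-0.6, 0.5, 5.1]
grip_width: 24.5
grip_force: 59.3
ee_pos: [489.0, -97.1, 114.7]
grip_width: 24.5
grip_force: 59.3
t 26.5 pos [489.  -97.1 114.7] psi -173.9 tilt 0.13 q [ 0.25  0.52 -0.24  2.21  0.28  0.44  1.46] grip 24.5 59.3
shift now/100: [-0.182  3.662  0.924]  after turn/100: [-0.188  3.661  0.927]  wz: -0.001
```

```bash

python3 -m inch '[[-0.023,0.457,0,0,0,0],[-0.047,0.915,0,0,0,0],[-0.047,0.915,0,0,0,0]]' | head -2
python3 -m inch '[[-0.023,0.457,0,0,0,0],[-0.047,0.915,0,0,0,0],[-0.047,0.915,0,0,0,0]]' | head -2
python3 -m inch '[[-0.023,0.457,0,0,0,0],[-0.047,0.915,0,0,0,0],[-0.047,0.915,0,0,0,0]]' | head -2
python3 -m inch '[[-0.023,0.457,0,0,0,0],[-0.047,0.915,0.1,0,0,0],[-0.047,0.915,0.3,0,0,0],[-0.047,0.915,0.5,0,0,0],[-0.047,0.915,0.5,0,0,0]]' | head -2
python3 -m inch '[[0,0,0.1,0,0,0],[0,0,0.2,0,0,0],[0,0,0.2,0,0,0],[0,0,0.2,0,0,0],[0,0,0.2,0,0,0]]' | head -2
python3 plan.py 468.1 268.9 23.4 186.2
```

```text
time: 26.8
ee_pos: [483.0, 1.2, 113.0]
time: 27.1
ee_pos: [477.8, 92.8, 113.0]
time: 27.4
ee_pos: [472.4, 184.1, 113.0]
time: 27.9
ee_pos: [466.2, 267.7, 60.9]
time: 28.4
ee_pos: [467.9, 269.0, 44.0]
t 28.4 pos [467.9 269.   44. ] psi -173.8 tilt 0.04 q [-0.55  0.67 -0.12  2.16  0.23  0.33  0.82] grip 24.2 59.6
shift now/100: [-0.001 -0.001  0.206]  after turn/100: [-0.002 -0.001  0.206]  wz: 0.0
```

```bash

python3 -m inch '[[0,0,0.1,0,0,0],[0,0,0.16,0,0,0],[0,0,0.205,0,0,0],[0,0,0.205,0,0,0],[0,0,0.205,0,0,0]]' | sed -n '2p;4p'
python3 -m inch '[[0,0,0,0,0,0],[0,0,0,0,0,0],[0,0,0,0,0,0]]' 0.6 | sed -n '2p;4,6p'
python3 -m inch '[[0,0,-0.2,0,0,0],[0,0,-0.5,0,0,0],[0,0,-1,0,0,0],[0,0,-1,0,0,0],[0,0,-1,0,0,0]]' | sed -n '2p;4,5p'
python3 plan.py 489.8 98.4 12 186.2
```

```text
ee_pos: [467.5, 269.0, 23.0]
contact_force: [-1.0, -1.3, 3.4]
ee_pos: [467.7, 269.1, 22.9]
contact_force: [0.8, -0.9, 0.3]
grip_width: 51.2
grip_force: 0.0
ee_pos: [468.3, 269.2, 124.2]
contact_force: [0.4, 0.4, 0.4]
grip_width: 51.4
t 29.7 pos [468.3 269.2 124.2] psi -173.8 tilt 0.16 q [-0.5   0.54 -0.18  2.11  0.19  0.51  0.86] grip 51.4 0.0
shift now/100: [-0.027 -1.723  1.12 ]  after turn/100: [-0.029 -1.721  1.122]  wz: -0.0
```

```bash

python3 -m inch '[[-0.007,-0.43,0,0,0,0],[-0.015,-0.86,0,0,0,0],[-0.015,-0.86,0,0,0,0]]' 0.8 | head -2
python3 -m inch '[[-0.007,-0.43,0,0,0,0],[-0.015,-0.86,0,0,0,0],[-0.015,-0.86,0,0,0,0],[-0.015,-0.86,0.2,0,0,0],[-0.015,-0.86,0.2,0,0,0]]' | head -2
python3 -m inch '[[0,0,0,0,0,0],[0,0,0,0,0,0]]' | head -2
python3 plan.py 489.8 98.4 12.5 186.2
python3 - <<'E'
from lib import *
a=cam("top"); b=cam("scene")
A=rect(a,370,650,210,400,12,2); B=cv2.resize(b[0][100:240,220:390],(680,560))
v=np.zeros((560,800,3),np.uint8); cv2.imwrite("pics/leg2.png",np.hstack([cv2.resize(A,(380,560)),cv2.resize(b[0][110:250,230:335],(420,560))]))
E
```

```text
time: 30.0
ee_pos: [477.9, 177.0, 121.5]
time: 30.5
ee_pos: [487.9, 98.2, 100.8]
time: 30.7
ee_pos: [489.1, 99.0, 103.1]
t 30.7 pos [489.1  99.  103.1] psi -173.7 tilt 0.03 q [-0.18  0.54 -0.19  2.21  0.24  0.41  1.11] grip 68.3 0.0
shift now/100: [-0.007 -0.007  0.906]  after turn/100: [-0.006 -0.007  0.906]  wz: 0.002
```

View pics/leg2.png

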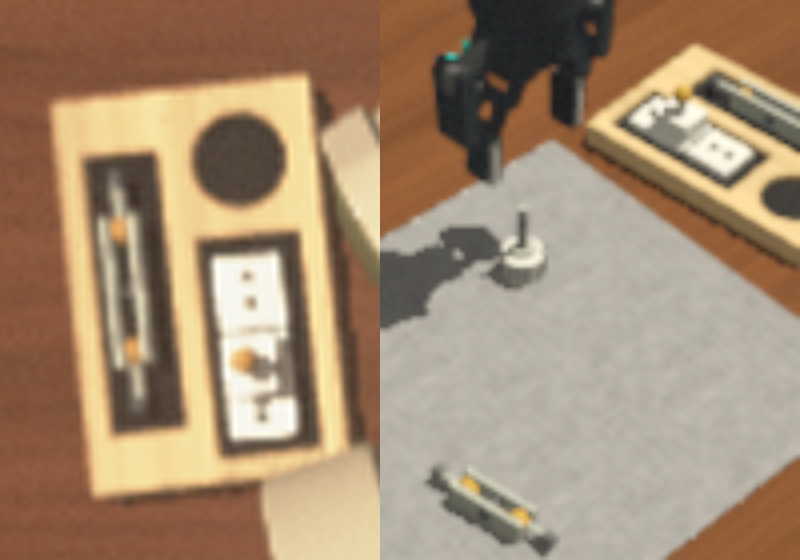

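The foot (~(255,345) on the left) lies inside its rectangle with a dark rim all round. On the right, the gripper hangs over the screw. Grip it next.

```bash

python3 -m inch '[[-0.007,-0.007,0.3,0,0,0],[-0.007,-0.007,0.6,0,0,0],[-0.007,-0.007,0.6,0,0,0],[-0.007,-0.007,0.6,0,0,0],[-0.007,-0.007,0.6,0,0,0]]' | sed -n '2p;4p'
python3 -m inch '[[0,0,0.1,0,0,0],[0,0,0.2,0,0,0],[0,0,0.29,0,0,0],[0,0,0.3,0,0,0],[0,0,0.3,0,0,0],[0,0,0.3,0,0,0]]' | sed -n '2p;4p'
python3 plan.py 489.8 98.4 12.5 186.2
```

```text
ee_pos: [490.5, 98.0, 44.3]
contact_force: [0.4, -0.7, 0.3]
t 31.3 pos [490.5  98.   44.3] psi -173.8 tilt 0.08 q [-0.23  0.65 -0.12  2.25  0.29  0.26  1.08] grip 67.8 0.0
shift now/100: [0.007 0.005 0.318]  after turn/100: [0.007 0.005 0.318]  wz: 0.001schema error: expected 1 to 5 rows
```

```bash

python3 -m inch '[[0,0,0.1,0,0,0],[0,0,0.2,0,0,0],[0,0,0.305,0,0,0],[0,0,0.305,0,0,0],[0,0,0.305,0,0,0]]' | sed -n '2p;4p'
python3 -m inch '[[0,0,0,0,0,0],[0,0,0,0,0,0],[0,0,0,0,0,0],[0,0,0,0,0,0],[0,0,0,0,0,0]]' 0 | sed -n '2p;4,6p'
python3 -m inch '[[0,0,0,0,0,0],[0,0,0,0,0,0]]' 0 | sed -n '2p;4,6p'
```

```text
ee_pos: [489.7, 97.7, 12.1]
contact_force: [0.3, 0.4, 0.3]
ee_pos: [490.2, 97.8, 13.2]
contact_force: [-0.8, -0.1, 6.0]
grip_width: 27.2
grip_force: 58.6
ee_pos: [490.2, 97.8, 13.2]
contact_force: [-0.4, 0.2, 6.8]
grip_width: 26.8
grip_force: 58.6
```

```bash

python3 -m inch '[[0,0,-0.3,0,0,0],[0,0,-0.65,0,0,0],[0,0,-1,0,0,0],[0,0,-1,0,0,0],[0,0,-1,0,0,0]]' | sed -n '2p;5,6p'
python3 plan.py 569.5 280 22.7 186.2
python3 - <<'E'
from lib import *
b=cam("scene"); cv2.imwrite("pics/td.png",cv2.resize(b[0][90:230,190:380],(760,560)))
E
```

```text
ee_pos: [490.5, 97.6, 113.4]
grip_width: 27.2
grip_force: 59.2
t 33.0 pos [490.5  97.6 113.4] psi -173.8 tilt 0.13 q [-0.16  0.52 -0.21  2.21  0.25  0.43  1.11] grip 27.2 59.2
shift now/100: [-0.98   1.728  0.91 ]  after turn/100: [-0.982  1.728  0.907]  wz: -0.0
```

View pics/td.png

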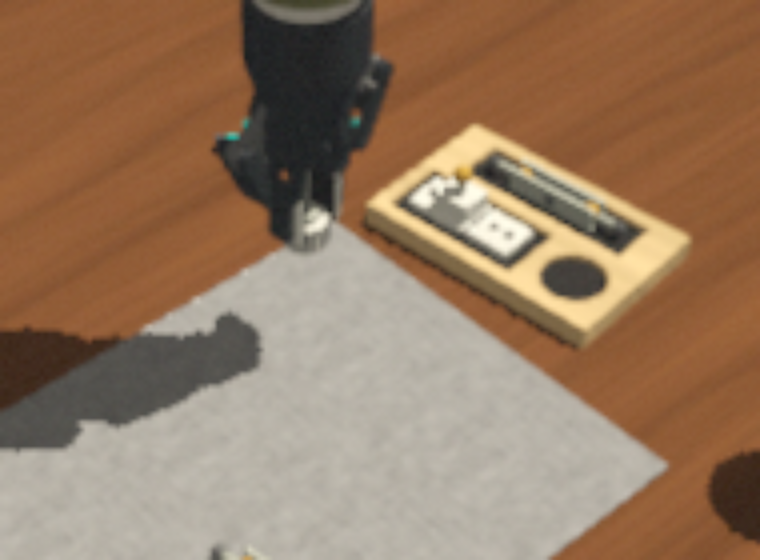

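The screw hangs upright between the pads, knob at ~(310,228), and the round recess at ~(573,277) is free.

```bash

python3 -m inch '[[-0.2,0.36,0,0,0,0],[-0.4,0.72,0,0,0,0],[-0.49,0.864,0,0,0,0],[-0.49,0.864,0,0,0,0]]' | head -2
python3 -m inch '[[-0.2,0.36,0,0,0,0],[-0.4,0.72,0,0,0,0],[-0.49,0.864,0.1,0,0,0],[-0.49,0.864,0.4,0,0,0],[-0.49,0.864,0.4,0,0,0]]' | head -2
python3 -m inch '[[0,0,0.1,0,0,0],[0,0,0.3,0,0,0],[0,0,0.3,0,0,0],[0,0,0.3,0,0,0],[0,0,0.3,0,0,0]]' | head -2
python3 plan.py 569.5 280 22.7 186.2
```

```text
time: 33.45
ee_pos: [529.5, 191.8, 111.1]
time: 33.95
ee_pos: [566.0, 277.6, 68.4]
time: 34.45
ee_pos: [569.2, 280.0, 43.7]
t 34.45 pos [569.2 280.   43.7] psi -173.8 tilt 0.07 q [-0.44  0.73 -0.16  1.94  0.23  0.49  0.91] grip 26.8 59.3
shift now/100: [-0.002  0.     0.21 ]  after turn/100: [-0.003  0.     0.21 ]  wz: -0.0
```

```bash

python3 -m inch '[[0,0,0.1,0,0,0],[0,0,0.16,0,0,0],[0,0,0.208,0,0,0],[0,0,0.208,0,0,0],[0,0,0.208,0,0,0]]' | sed -n '2p;4p'
python3 -m inch '[[0,0,0,0,0,0],[0,0,0,0,0,0],[0,0,0,0,0,0]]' 0.5 | sed -n '2p;4,6p'
python3 -m inch '[[0,0,-0.15,0,0,0],[0,0,-0.35,0,0,0],[0,0,-0.6,0,0,0],[0,0,-1,0,0,0],[0,0,-1,0,0,0]]' | sed -n '2p;4,5p'
python3 -m inch '[[0,0,-0.5,0,0,0],[0.3,0,-0.5,0,0,0],[0.7,-0.4,-0.5,0,0,0],[1,-0.8,-0.5,0,0,0],[1,-1,-0.5,0,0,0]]' | sed -n '2p'
python3 -m inch '[[0,-0.4,0,0,0,0],[0,-0.8,0,0,0,0],[0,-1,0,0,0,0],[0,-1,0,0,0,0]]' | sed -n '2p'
python3 - <<'E'
from lib import *
a=cam("top"); b=cam("scene")
A=cv2.resize(rect(a,370,650,210,400,12,2),(380,560)); cv2.imwrite("pics/fin.png",np.hstack([A,cv2.resize(b[0][110:250,270:375],(420,560))]))
cv2.imwrite("pics/fin2.png",cv2.resize(b[0],(800,600)))
E
```

```text
ee_pos: [568.6, 280.0, 22.3]
contact_force: [-2.7, -2.0, 9.5]
ee_pos: [568.7, 280.2, 21.5]
contact_force: [1.2, -0.1, -0.1]
grip_width: 42.6
grip_force: 0.0
ee_pos: [571.1, 281.6, 127.5]
contact_force: [1.6, 0.5, -0.1]
grip_width: 42.7
ee_pos: [476.2, 166.8, 172.3]
ee_pos: [491.1, 67.0, 172.3]
```

View pics/fin.png

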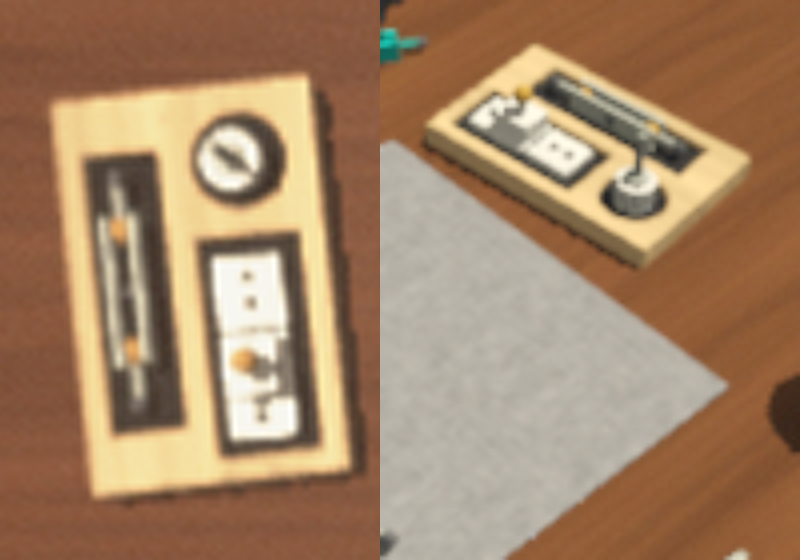

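View pics/fin2.png

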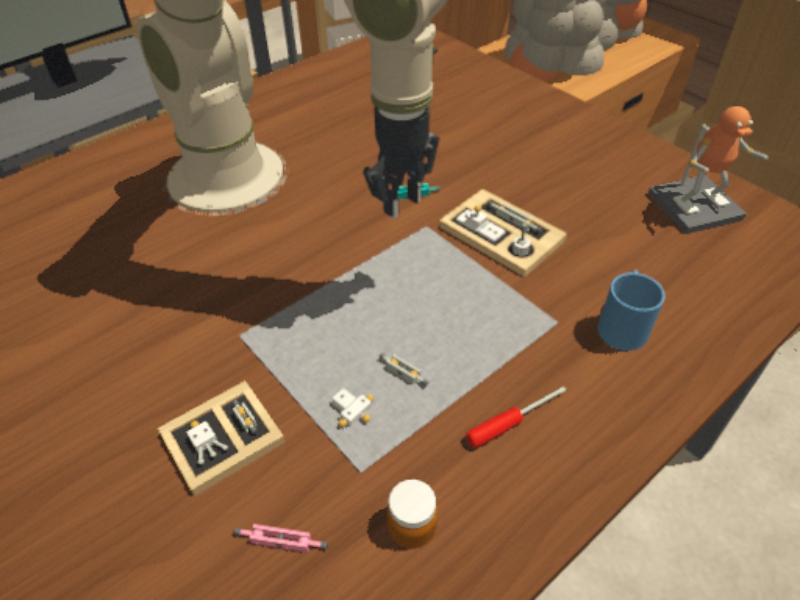

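All five parts lie in their recesses: screw upright at ~(238,157), foot ~(255,345), long joint ~(125,290), arm kit as before. The chest and mid joint have not moved, and the gripper touches nothing.

```bash
python3 -m inch '[[0,0,0,0,0,0],[0,0,0,0,0,0],[0,0,0,0,0,0]]' | head -4; python3 -c "
from bench import bot
print(bot.close_job())"
```

```text
time: 37.05
ee_pos: [490.9, 71.5, 171.8]
eef_rot: [-0.173, 3.137, 0.0]
contact_force: [-0.2, 0.2, 0.8]
the job is handed in; nothing more can be done
None
```

Both kits are made up and the job was handed in at about 37 s of the 112 s; the final pictures show all five parts in their recesses and the mid joint and chest block where they started, but the hand-in gave no verdict.

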